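Fold the ratchet work rest flat

TASK

Fold the blue ratchet work rest flat for stowing: press the red pawl's tab right down to its stop, so that the pawl stands clear of the teeth and stays there, then push the yellow arm by its rubber pad all the way down to level, and leave the pawl released. Only press and push with the fingertips: pinch and lift nothing, do not raise the arm, do not force it while the pawl is still in the teeth, and leave the wood block, the bearing and the welding magnet where they lie.

Things in the scene. Friction and masses are not known exactly. Their poses are not given: they have to be found in the camera images.
- rest: the fixed blue stand of the ratchet work rest, bolted down: base plate 250 x 84 x 10 mm; origin at the underside, straight below the arm's pivot; its x axis runs level from the pawl's tab (negative side) towards the arm's pad (positive side), z up. The base plate reaches from x = -105 to +145 mm, y = -42 to +42 mm. Highest fixed point 98 mm.
- lever_hinge (a point): centre of the yellow arm's pivot, 72 mm above the bench; the arm turns about the stand's y axis through this point
- lever_pad (a point): centre of the top face of the black rubber pad (52 mm along the arm, 48 mm across) near the free end of the yellow arm. In the arm's own directions it lies 142 mm from the pivot along the arm and 19 mm above the arm's centre line, so with the arm flat it is 142 mm from the pivot horizontally and 91 mm above the bench. The arm ends 170 mm from the pivot.
- rest_arm (a joint): turn of the yellow arm, rad: 0 = raised 0.75 rad (43 degrees) above level, grows as the arm is pushed down, 0.75 = level against its stop. It starts between -0.12 and 0.03, held by a stiff hinge (about 0.6 N m, so some 3 to 7 N at the pad) that stays where it is left. With the pawl in the teeth it stops at about 0.05; with the pawl released it moves freely. It can also be raised to -0.35.
- pawl_hinge (a point): centre of the red pawl's pivot, 87 mm above the bench, 78 mm from the arm's pivot on the side away from the pad. (Room: a full-height garage-door post, about 55 mm square, stands 0.51 m from the robot base axis, 42 degrees to its right; draw the arm in before swinging past it.)
- pawl_tab (a point): centre of the top face of the red pawl's thumb tab (40 mm along the stand, 36 mm across, 7 mm thick), about 48 mm outward from the pawl's pivot, on the side away from the arm; about 102 mm above the bench when the pawl is engaged, falling about 16 mm to its stop. Nothing stands under or beside it.
- pawl (a joint): turn of the red pawl, rad: 0 = nose fully in the teeth (start), grows as the tab is pressed down, 0.32 = tab down against its stop. The nose clears the teeth above about 0.14. The pivot is stiff (about 4 to 5 N at the tab) without a spring, so the pawl stays where it is left.
- wood_block: bystander: loose wood block 75 x 110 x 36 mm beyond the stand, origin at the centre of its underside
- bearing: bystander: loose steel ball bearing, 47 mm across, 14 mm high, in front of the stand, origin at the centre of its underside
- magnet_square: bystander: loose red arrow-shaped welding magnet 85 x 100 x 18 mm beyond the stand, origin at the centre of its underside

How it is judged:
By the outcome, as a careful person would: the job done as asked, in the order asked, and still so for the second after the job is handed in, with the robot touching nothing.
It also fails if it takes over 51 s, if anything falls off the work surface, if the arm or the gripper's body presses on something with over 40 N, if the wrist force passes 120 N, or if a joint passes its speed limit or range.

ROBOT

A 7-joint arm with a two-finger parallel gripper is mounted at the origin on a cart in front of the work surface, level with it; the furniture and walls round the work are solid. World frame = base frame: x ahead of the robot, y to its left, z up, the work surface at z = 0. Lengths are in m, angles in rad, forces in N, time in s.
With the tool pointing down it reaches from about 0.425 to 0.875 m from the base axis. Payload 9.9 kg.
Tool frame: the origin (TCP) lies at the very end of the fingers, on their centre line; the grasp point (between the pads) lies 19 mm behind it; z points along the fingers, x is the direction in which the jaws open and shut, and the axes are right-handed (so a half turn about z gives the same grasp; the last joint's range is limited). The gripper opens to 85 mm and grips with 20 to 120 N. Pads are 22 mm wide; open, the fingers measure 114 mm over their backs; the gripper's body (76 mm by 85 mm) begins 54 mm behind the grasp point. The pads swing forward as they close: fully open they stand 13 mm farther back than shut.
Start: joints at [1.153, 0.576, 0.025, 1.437, -0.015, 1.129, -0.057], TCP at [0.221, -0.638, 0.231] pointing down, gripper open.
Joint ranges: [-2.76, 2.76], [-0.34, 2.15], [-1.52, 1.57], [0.19, 2.46], [-1.09, 4.23], [0.17, 1.99], [-2.82, 2.82]. Speed limits (rad/s): [2.22, 2.22, 3.01, 3.01, 3.14, 3.14, 3.14].

INTERFACE

Orientations are given as a unit quaternion [w, x, y, z].
In Python, from rig import read_state, camera, arm, finder gives the robot as it stands.
- The arm moves only by the shell command python3 -m crank 'ROWS'. ROWS is JSON, a list of rows, each a list of 3 entries, a list of its own where there are three numbers: the turn, a rotation vector about the tool's x, y, z in degrees, then the shift along the tool's x, y, z in cm, then the closure, from -1 (fully open) to 1 (shut), so that 0 is half open. A call has 1 to 5 rows; each row shifts and turns the commanded pose from where the row before left it, along the tool's axes as they then stand; what a row does not reach is not made up. A row lasts 1/10 s, in which the tool goes at most 50 mm and 8.59 degrees, less where a joint would pass 70% of its speed; a pose out of reach is approached as far as the arm can. A call is refused whole if a number of a shift passes 5 or a number of a turn 8.59, either way. A call with a gripper value outside its range is refused whole. The fingers move at their own pace and stop on an object; the grip force is fixed at half the most. Time passes only in rows, so rows that do not move let the fingers close. It gives the time, the measured TCP pose, the force and the opening at its end, in the units of the state.
- read_state(): the state, without advancing time (a new reading comes with each control period).
- camera(name): name is "scene" or "top"; returns a dict with "image" (480x640x3 uint8, blue, green, red), "fx", "fy", "cx", "cy" (pixels), "T" (4x4, takes a point from camera to world coordinates). Camera axes: x right, y down, z forward; pixel columns grow to the right and rows downward; lengths in m; the calibration is good to about 2 mm. A picture is of the moment at which its call begins. There is no depth.
- arm.hand_in(): hands the job in, once; it reports no verdict.
Trained networks look in a picture, given as the dict that the camera call returned (one of the last four; its "shot" number tells which), for a name from the list of things; names that differ only in an ending like _2 or _b are one class to them, and where a whole thing is asked for, a point or a joint stands for the part that bears it (a point fixed in the world has none). Each returns a list of dicts, best first, with "confidence" (0 to 1); they miss things now and then, are a little off and sometimes report something else, mostly with a low value. They report only what shows in the picture. A call takes as long as a camera call.
- finder.cut_out(picture, name): "mask" (480x640 bool, what is visible of it) and "xy" ([column, row] in pixels, amid what is visible of it).
The state is a dict: "time": time; "qpos": joint angles; "joint_velocities": joint speeds; "tau": joint torques, N m; "position": TCP position; "ee_rot": TCP orientation; "force": force on the tool from outside, world axes, zero at the start; "ft_torque": the same for the moment, N m; "width": finger opening in m.
Only numpy, scipy, OpenCV 4.12 (cv2) and the standard library are available. Lean on these libraries where they do the work, as an engineer would, in place of code of your own. Each camera call takes 0.05 s, during which the arm holds its last target.

## Working session

There is one attempt and no reset: what is moved stays moved. The work goes in short steps, Python scripts to look and compute and a shell command to move; the robot and the scene stay as the last step left them, time stands still between calls to the robot, and variables do not carry over. Pictures are saved under pics/ and viewed, and the job is handed in when it is done.

```bash
mkdir -p pics; ls
cat > h.py <<'E'
import numpy as np,cv2
from rig import read_state,camera,arm,finder
def ray(c,uv):
    d=c["T"][:3,:3]@np.array([(uv[0]-c["cx"])/c["fx"],(uv[1]-c["cy"])/c["fy"],1]);return np.array(c["T"])[:3,3],d
def atz(c,uv,z):
    o,d=ray(c,uv);return o+d*(z-o[2])/d[2]
def proj(c,p):
    T=np.array(c["T"]);q=T[:3,:3].T@(np.array(p)-T[:3,3]);return [c["fx"]*q[0]/q[2]+c["cx"],c["fy"]*q[1]/q[2]+c["cy"]]
E
python3 - <<'E'
from h import *
print(read_state())
for n in("scene","top"):
    c=camera(n);c["T"]=np.array(c["T"]);cv2.imwrite(f"pics/{n}0.png",c["image"]);print(n,c["T"][:3,3],c["fx"])
    for k,z in(("rest",0.03),("lever_pad",.19),("pawl_tab",.102),("pawl_hinge",.087),("lever_hinge",.072),("wood_block",.036),("bearing",.014),("magnet_square",.018)):
        for r in finder.cut_out(c,k)[:2]: print(k,r["confidence"],r["xy"],atz(c,r["xy"],z).round(3),r["mask"].sum())
E
```

```text
pics
{'time': 0.0, 'qpos': array([ 1.15317225,  0.57650855,  0.02484675,  1.43794054, -0.01501131,
        1.12901396, -0.05647885]), 'joint_velocities': array([ 6.69163564e-05,  8.49076687e-04,  9.35011350e-04, -7.72059908e-04,
        9.08859452e-04,  6.21126111e-04,  2.09621112e-04]), 'tau': array([-5.74656815e-05, -7.65749216e+01,  2.25045606e+00, -2.85955238e+01,
        1.53099460e-02,  1.26605967e-02, -9.77877244e-05]), 'position': array([ 0.22101966, -0.63728643,  0.23044709]), 'ee_rot': array([-4.55982820e-04,  8.14770685e-01, -5.79782736e-01, -7.08937064e-04]), 'force': array([ 0.46699703,  0.13326052, -0.4431208 ]), 'ft_torque': array([-0.01708993, -0.03766104, -0.00867693]), 'width': 0.08495108042835697}
scene [0.10868803 0.5709879  0.77381187] 492.9681191205602
rest 0.97 [353.4, 280.1] [0.492 0.205 0.03 ] 7040
rest 0.45 [413.3, 286.0] [0.417 0.125 0.03 ] 505
lever_pad 0.65 [362.2, 264.0] [0.424 0.255 0.19 ] 1675
pawl_tab 0.74 [327.4, 210.4] [0.607 0.179 0.102] 592
pawl_hinge 0.77 [356.3, 283.2] [0.454 0.233 0.087] 6916
lever_hinge 0.87 [353.0, 280.3] [0.47  0.226 0.072] 6774
lever_hinge 0.68 [415.0, 285.6] [0.398 0.147 0.072] 497
wood_block 0.83 [295.8, 337.9] [0.454 0.359 0.036] 3131
bearing 0.71 [411.1, 292.4] [0.415 0.129 0.014] 489
magnet_square 0.74 [263.3, 265.9] [0.626 0.317 0.018] 1567
top [0.32935905 0.22388341 1.15725512] 623.2132297447929
rest 0.55 [330.7, 287.0] [0.497 0.208 0.03 ] 6677
lever_pad 0.93 [321.4, 316.6] [0.426 0.221 0.19 ] 1598
pawl_tab 0.86 [353.4, 216.7] [0.613 0.178 0.102] 830
pawl_hinge 0.89 [330.4, 293.6] [0.477 0.208 0.087] 6641
lever_hinge 0.67 [330.5, 289.1] [0.487 0.209 0.072] 6587
wood_block 0.94 [246.2, 298.9] [0.463 0.359 0.036] 2682
bearing 0.62 [379.0, 327.0] [0.432 0.115 0.014] 491
magnet_square 0.67 [274.6, 221.9] [0.614 0.322 0.018] 1643
```

View pics/scene0.png

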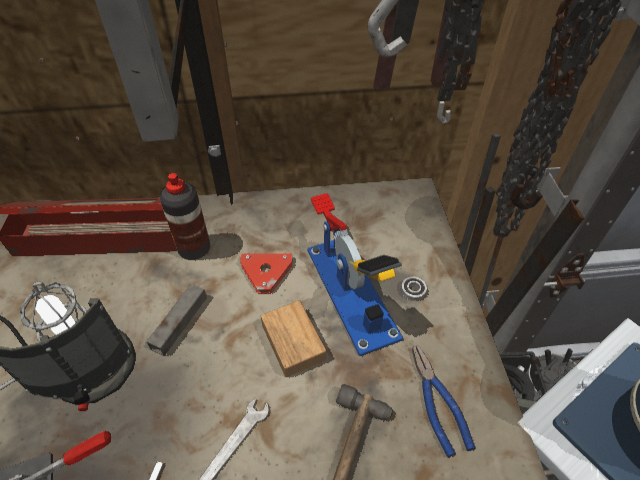

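View pics/top0.png

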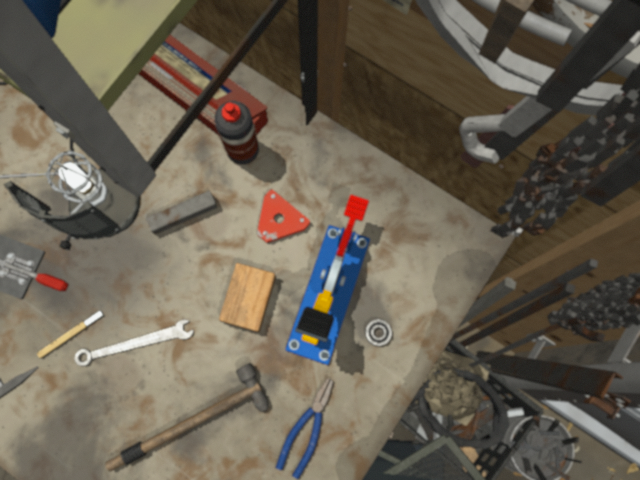

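The scene view shows the red tab at about (322,204), the raised black pad at about (380,264), the wood block at (295,338), the magnet at (266,270) and the bearing at (413,288). In the top view, the tab is at (356,208), the pad at (316,322) and the base bolts at roughly (333,233), (362,242), (293,345) and (324,355). Next I'll fit the stand's pose.

Run:
```python
from h import *
for n in("top","scene"):
    c=camera(n);c["T"]=np.array(c["T"])
    h=cv2.cvtColor(c["image"],cv2.COLOR_BGR2HSV)
    blue=((abs(h[...,0].astype(int)-112)<12)&(h[...,1]>150)&(h[...,2]>60)).astype(np.uint8)
    k,l,s,ce=cv2.connectedComponentsWithStats(blue)
    i=[j for j in range(1,k) if s[j,4]>300]
    for j in i: print(n,"blue",s[j],ce[j])
    r=finder.cut_out(c,"pawl_tab")[0];m=r["mask"].astype(np.uint8)
    print(r["confidence"],cv2.minAreaRect(cv2.findContours(m,0,2)[0][0]))
    x0,y0,x1,y1=(270,180,410,380) if n=="top" else (270,170,450,370)
    cv2.imwrite(f"pics/{n}z.png",cv2.resize(c["image"][y0:y1,x0:x1],None,fx=3 if n=="scene" else 3,fy=3,interpolation=cv2.INTER_CUBIC))
    if n=="top":
        for b in((333,233),(362,242),(293,345),(324,355)): print(atz(c,b,.012).round(4))
```

```text
top blue [ 287  233   79  131 2993] [329.5993986  293.46174407]
0.86 ((349.3500061035156, 228.45001220703125), (20.55480194091797, 66.40782928466797), 18.434947967529297)
[0.6024 0.2105 0.012 ]
[0.5891 0.1549 0.012 ]
[0.3883 0.2685 0.012 ]
[0.3747 0.2111 0.012 ]
scene blue [ 308  244   94  111 3292] [353.85115431 303.67314702]Traceback (most recent call last):
  File "<stdin>", line 9, in <module>
IndexError: list index out of range
```

View pics/topz.png

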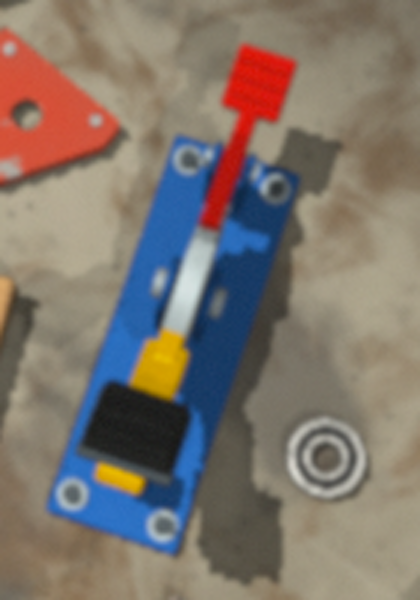

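The zoomed view shows base-plate corners at (178,136), (300,177), (178,553) and (48,512), with the tab centre at (260,83).

Run:
```python
from h import *
c=camera("top");c["T"]=np.array(c["T"])
f=lambda u,v:(270+u/3,180+v/3)
W=np.array([atz(c,f(*p),.01)[:2] for p in((178,136),(300,177),(178,553),(48,512))])
L=np.array([(-.105,.042),(-.105,-.042),(.145,-.042),(.145,.042)])
print(W.round(4))
for s in(1,-1):
    M=L*[1,s]
    mc=M-M.mean(0);wc=W-W.mean(0)
    th=np.arctan2((mc[:,0]*wc[:,1]-mc[:,1]*wc[:,0]).sum(),(mc*wc).sum())
    R=np.array([[np.cos(th),-np.sin(th)],[np.sin(th),np.cos(th)]]);t=W.mean(0)-R@M.mean(0)
    e=W-(M@R.T+t);print(s,th,np.degrees(th),t,np.abs(e).max())
    if np.abs(e).max()<.015:
        for nm,x in(("tab",-.126),("padflat",.142),("padup",.091),("hinge",0)):
            p=R@[x,0]+t;print(nm,p.round(4),np.hypot(*p),proj(c,[*p,{"tab":.102,"padflat":.091,"padup":.183,"hinge":.09}[nm]]))
print(atz(c,f(260,83),.102),[atz(c,f(*p),.102).round(4) for p in((243,44),(297,62),(277,122),(223,104))])
print("padup by top",[atz(c,f(*p),.185).round(4) for p in((110,383),(190,403),(168,470),(80,447))])
s=camera("scene");s["T"]=np.array(s["T"])
cv2.imwrite("pics/scenez.png",cv2.resize(s["image"][170:370,270:450],None,fx=3,fy=3,interpolation=cv2.INTER_CUBIC))
```

```text
[[0.6173 0.2184]
 [0.5965 0.14  ]
 [0.3589 0.2002]
 [0.3773 0.2804]]
1 2.8898806152190204 165.57796254871968 [0.50686935 0.20479042] 0.08135877028174121
-1 2.8918565729700756 165.6911765883513 [0.50687915 0.20482871] 0.0029392210614124226
tab [0.629  0.1737] 0.6525114691077211 [np.float64(356.3959562313796), np.float64(208.0053845380507)]
padflat [0.3693 0.2399] 0.4403797414199514 [np.float64(307.3483448450084), np.float64(355.1047221257318)]
padup [0.4187 0.2273] 0.47642998732682645 [np.float64(317.1604136653464), np.float64(321.33185280205186)]
hinge [0.5069 0.2048] 0.5467003488955746 [np.float64(333.7051784446842), np.float64(276.3543150963637)]
[0.62962077 0.17325208 0.102     ] [array([0.6526, 0.1847, 0.102 ]), array([0.644 , 0.1524, 0.102 ]), array([0.6069, 0.162 , 0.102 ]), array([0.6153, 0.194 , 0.102 ])]
padup by top [array([0.4385, 0.2452, 0.185 ]), array([0.4313, 0.203 , 0.185 ]), array([0.396 , 0.2119, 0.185 ]), array([0.4043, 0.2581, 0.185 ])]
```

View pics/scenez.png

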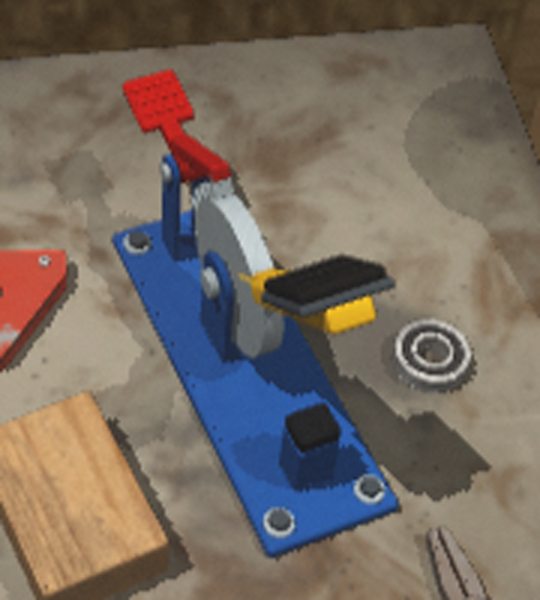

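The fits agree to within 3 mm: tab at (0.629, 0.174), hinge at (0.507, 0.205), flat pad at (0.369, 0.240). The tool's x axis points radially outward, so I'll draw the arm in first, with the fingers shut.

```bash
python3 -m crank '[[[0,0,0],[-4,0,-1],1],[[0,0,0],[-5,0,-1],1],[[0,0,0],[-5,0,0],1],[[0,0,0],[-5,0,0],1],[[0,0,0],[-4,0,0],1]]'; python3 -c "
from h import *
s=read_state();print(s['qpos'].round(3),s['position'],np.hypot(*s['position'][:2]),s['width'])"
```

```text
time: 1.7
position: [0.1451, -0.4188, 0.2512]
ee_rot: [-0.0, 0.815, -0.58, -0.0]
force: [0.6, -0.4, 0.3]
width: 0.0123
[ 1.12   0.211  0.014  1.984 -0.004  0.947 -0.101] [ 0.14505302 -0.41876779  0.25120765] 0.4431781156120221 0.012307325084225959
```

```bash
python3 -m crank '[[[0,0,0],[-4,0,-1],1],[[0,0,0],[-4,0,-1],1],[[0,0,0],[-3,0,0],1],[[0,0,0],[-1,0,0],1]]'; python3 -c "
from h import *
s=read_state();print(s['qpos'].round(3),s['position'],np.hypot(*s['position'][:2]),s['width'])
c=camera('scene');cv2.imwrite('pics/s1.png',c['image'])"
```

```text
time: 2.1
position: [0.1057, -0.3055, 0.2714]
ee_rot: [0.0, 0.815, -0.58, 0.0]
force: [-0.4, -0.5, 0.2]
width: -0.0001
[ 1.096 -0.005 -0.004  2.177 -0.     0.969 -0.145] [ 0.10568536 -0.30550706  0.27144885] 0.32327072226289355 -8.881051357538738e-05
```

View pics/s1.png

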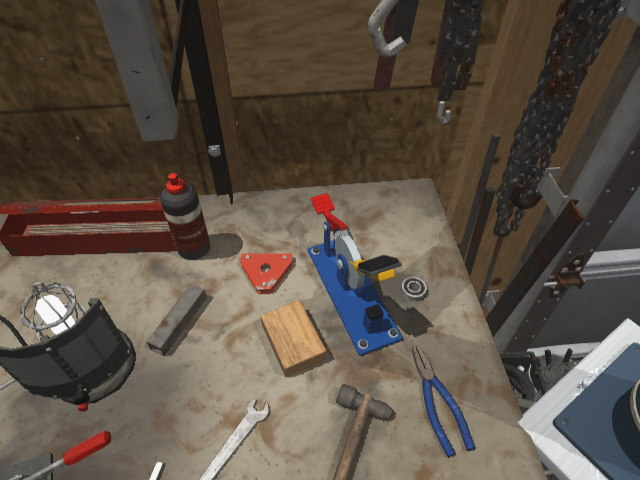

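The arm is clear of the scene camera's view and nothing in the scene has changed; r = 0.32 m. Next I'll test the swing step.

```bash
python3 -m crank '[[[0,0,-8],[-0.3,-4.5,0],1],[[0,0,-8],[-0.3,-4.5,0],1]]'; python3 -c "
from h import *
s=read_state();print(s['qpos'].round(3),s['position'],np.hypot(*s['position'][:2]),np.degrees(np.arctan2(s['position'][1],s['position'][0])))"
```

```text
time: 2.35
position: [0.1887, -0.2683, 0.2716]
ee_rot: [0.0, 0.888, -0.46, 0.001]
force: [1.4, -0.9, 0.3]
width: 0.0001
[ 9.570e-01  5.000e-03 -1.430e-01  2.166e+00  1.000e-03  9.670e-01
 -1.420e-01] [ 0.18870271 -0.26827021  0.27159417] 0.32799027074259557 -54.8772406235966
```

```bash
python3 -m crank '[[[0,0,-8],[-0.4,-4.5,0],1],[[0,0,-8],[-0.4,-4.5,0],1]]'; python3 -c "
from h import *
s=read_state();print(s['qpos'].round(3),s['position'],np.hypot(*s['position'][:2]),np.degrees(np.arctan2(s['position'][1],s['position'][0])))"
```

```text
time: 2.55
position: [0.2543, -0.2041, 0.2713]
ee_rot: [-0.0, 0.944, -0.33, 0.001]
force: [0.6, -0.9, 0.4]
width: -0.0003
[ 8.160e-01  7.000e-03 -2.840e-01  2.166e+00  2.000e-03  9.680e-01
 -1.420e-01] [ 0.25434247 -0.20409923  0.27133979] 0.3261082469702185 -38.745589799810595
```

```bash
python3 -m crank '[[[0,0,-8],[-0.4,-4.5,0],1],[[0,0,-8],[-0.4,-4.5,0],1],[[0,0,-8],[-0.3,-4.5,0],1],[[0,0,-8],[-0.3,-4.5,0],1],[[0,0,-8],[-0.3,-4.5,0],1]]'; python3 -c "
from h import *
s=read_state();print(s['qpos'].round(3),s['position'],np.hypot(*s['position'][:2]),np.degrees(np.arctan2(s['position'][1],s['position'][0])))"
```

```text
time: 3.05
position: [0.3241, 0.0078, 0.2714]
ee_rot: [-0.001, 1.0, 0.013, 0.001]
force: [1.5, 0.4, -0.0]
width: -0.0001
[ 0.466  0.013 -0.634  2.161  0.008  0.968 -0.147] [0.32409801 0.0078284  0.27140887] 0.32419253825877586 1.3836768671976014
```

```bash
cat >> h.py <<'E'
from scipy.spatial.transform import Rotation as Ro
def to(p):
    s=read_state();w,x,y,z=s["ee_rot"];R=Ro.from_quat([x,y,z,w])
    d=np.array(p)-s["position"];print("t",round(s["time"],2),"pos",s["position"].round(4),"shift cm",(R.inv().apply(d)*100).round(2),"F",s["force"].round(1),"q",s["qpos"].round(2))
def show(n,f,box=None,k=1):
    c=camera(n);im=c["image"]
    if box: im=im[box[1]:box[3],box[0]:box[2]]
    cv2.imwrite("pics/"+f,cv2.resize(im,None,fx=k,fy=k,interpolation=cv2.INTER_CUBIC));return c
E
python3 -c "
from h import *
to([.629,.1737,.14])"
```

```text
t 3.05 pos [0.3241 0.0078 0.2714] shift cm [ 30.88 -15.79  13.22] F [ 1.5  0.4 -0. ] q [ 0.47  0.01 -0.63  2.16  0.01  0.97 -0.15]
```

```bash
python3 -m crank '[[[0,0,0],[3.8,-2,0],1],[[0,0,0],[3.8,-2,0.5],1],[[0,0,0],[3.8,-2,0.5],1],[[0,0,0],[3.8,-2,0.5],1],[[0,0,0],[3.8,-2,0.5],1]]';python3 -m crank '[[[0,0,0],[4,-2,0],1],[[0,0,0],[4,-2,0.5],1],[[0,0,0],[3,-1.5,0.5],1],[[0,0,0],[1,-0.3,0.5],1]]'; python3 -c "
from h import *
to([.629,.1737,.14])"
```

```text
time: 3.55
position: [0.5129, 0.1106, 0.2502]
ee_rot: [-0.001, 1.0, 0.009, -0.0]
force: [-0.1, -0.1, 0.6]
width: -0.0001
time: 3.95
position: [0.632, 0.1722, 0.2341]
ee_rot: [-0.001, 1.0, 0.01, -0.0]
force: [-0.2, 0.4, 0.3]
width: 0.0
t 3.95 pos [0.632  0.1722 0.2341] shift cm [-0.29 -0.13  9.42] F [-0.2  0.4  0.3] q [ 0.03  0.6  -0.63  1.48  0.36  1.19 -0.63]
```

```bash
python3 -m crank '[[[0,0,0],[-0.3,-0.1,3],1],[[0,0,0],[0,0,4],1],[[0,0,0],[0,0,3],1],[[0,0,0],[0,0,1.5],1],[[0,0,0],[0,0,0],1]]'; python3 -c "
from h import *
to([.629,.1737,.102])
show('scene','s2.png',(200,100,500,370),2)
show('top','t2.png',(220,100,460,380),2)"
```

```text
time: 4.45
position: [0.6253, 0.17, 0.1189]
ee_rot: [0.0, 1.0, 0.01, -0.002]
force: [0.3, 1.2, -0.1]
width: 0.0001
t 4.45 pos [0.6253 0.17   0.1189] shift cm [ 0.39 -0.37  1.69] F [ 0.3  1.2 -0.1] q [ 0.    0.7  -0.58  1.63  0.44  0.96 -0.71]
```

View pics/s2.png

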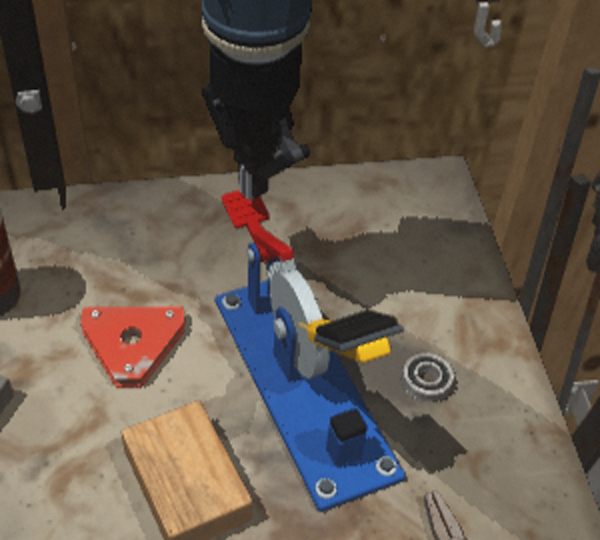

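View pics/t2.png

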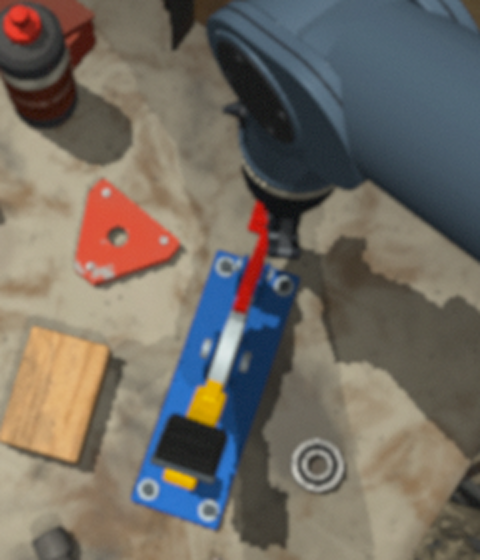

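The closed fingertips hover over the tab, slightly to its right. I'll correct that and press in stages, watching the force.

```bash
python3 -m crank '[[[0,0,0],[0.5,-0.4,0.5],1],[[0,0,0],[0,0,0.7],1],[[0,0,0],[0,0,0.4],1],[[0,0,0],[0,0,0.4],1],[[0,0,0],[0,0,0.4],1]]'; python3 -c "
from h import *
to([.631,.1735,.086])"; python3 -m crank '[[[0,0,0],[0,0,0.3],1],[[0,0,0],[0,0,0.3],1],[[0,0,0],[0,0,0.2],1]]';  python3 -c "
from h import *
to([.631,.1735,.086])"
```

```text
time: 5.05
position: [0.6319, 0.1748, 0.0975]
ee_rot: [-0.0, 1.0, 0.01, 0.001]
force: [3.0, -0.9, 3.6]
width: -0.0001
t 5.05 pos [0.6319 0.1748 0.0975] shift cm [-0.09  0.13  1.15] F [ 3.  -0.9  3.6] q [-0.01  0.73 -0.57  1.63  0.47  0.92 -0.73]
time: 5.35
position: [0.6317, 0.1748, 0.0893]
ee_rot: [-0.0, 1.0, 0.01, 0.001]
force: [3.7, -1.3, 5.1]
width: 0.0001
t 5.35 pos [0.6317 0.1748 0.0893] shift cm [-0.08  0.13  0.33] F [ 3.7 -1.3  5.1] q [-0.01  0.73 -0.56  1.64  0.47  0.91 -0.74]
```

Contact shows about 5 N, the expected pivot friction. I'll keep pressing until the stop.

```bash
for i in 1; do python3 -m crank '[[[0,0,0],[0,0,0.2],1],[[0,0,0],[0,0,0.2],1]]'; python3 -m crank '[[[0,0,0],[0,0,0.15],1],[[0,0,0],[0,0,0.15],1]]'; done
```

```text
time: 5.55
position: [0.6318, 0.175, 0.0868]
ee_rot: [-0.0, 1.0, 0.01, 0.001]
force: [-2.5, -4.8, 33.5]
width: 0.0
time: 5.75
position: [0.632, 0.1752, 0.0864]
ee_rot: [0.0, 1.0, 0.01, 0.002]
force: [-10.0, -8.0, 53.5]
width: 0.0001
```

The stop is reached: force rises steeply at z = 0.0865. I'll lift straight off and look.

```bash
python3 -m crank '[[[0,0,0],[0,0,-0.5],1],[[0,0,0],[0,0,-2],1],[[0,0,0],[0,0,-4],1],[[0,0,0],[0,0,-5],1],[[0,0,0],[0,0,-4],1]]'; python3 -c "
from h import *
to([.43,.2243,.24])
show('scene','s3.png',(270,170,450,370),3)
show('top','t3.png',(270,180,410,380),3)"
```

```text
time: 6.25
position: [0.6297, 0.1752, 0.2386]
ee_rot: [-0.0, 1.0, 0.01, -0.001]
force: [0.4, -0.1, -0.5]
width: -0.0002
t 6.25 pos [0.6297 0.1752 0.2386] shift cm [-19.86  -5.32  -0.09] F [ 0.4 -0.1 -0.5] q [ 0.02  0.59 -0.63  1.47  0.36  1.2  -0.64]
```

View pics/s3.png

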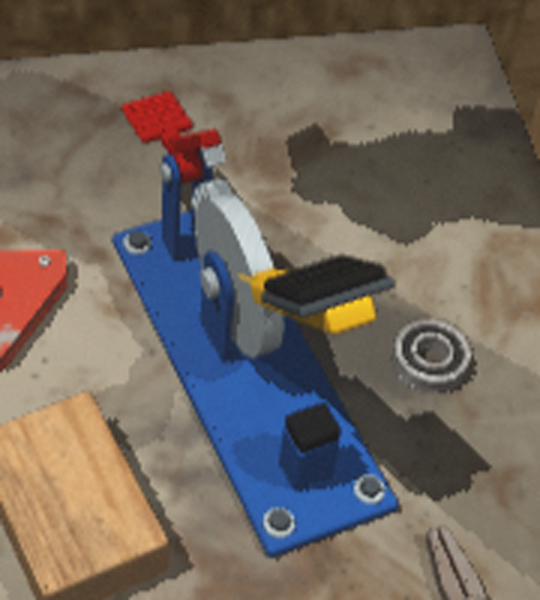

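The pawl has swung clear: its nose stands above the wheel at (210,150) in the zoom and the tab is lowered. The arm hasn't moved. Next I'll go above the pad.

```bash
python3 -m crank '[[[0,0,0],[-3,-0.8,-0.6],1],[[0,0,0],[-4.5,-1.2,-0.4],1],[[0,0,0],[-4.5,-1.2,0],1],[[0,0,0],[-4.5,-1.2,0],1],[[0,0,0],[-3.4,-0.9,0],1]]'; python3 -m crank '[[[0,0,0],[0,0,0.5],1]]';python3 -c "
from h import *
to([.4294,.2246,.2])
show('scene','s4.png',(270,100,450,370),2)"
```

```text
time: 6.85
position: [0.4269, 0.224, 0.2461]
ee_rot: [0.001, 1.0, 0.011, -0.002]
force: [-0.4, 0.9, 1.8]
width: -0.0
time: 6.95
position: [0.4257, 0.2251, 0.2421]
ee_rot: [0.001, 1.0, 0.013, -0.001]
force: [0.3, -0.3, 0.8]
width: -0.0002
t 6.95 pos [0.4257 0.2251 0.2421] shift cm [0.38 0.06 4.21] F [ 0.3 -0.3  0.8] q [-0.05  0.34 -0.71  1.9   0.26  1.   -0.85]
```

View pics/s4.png

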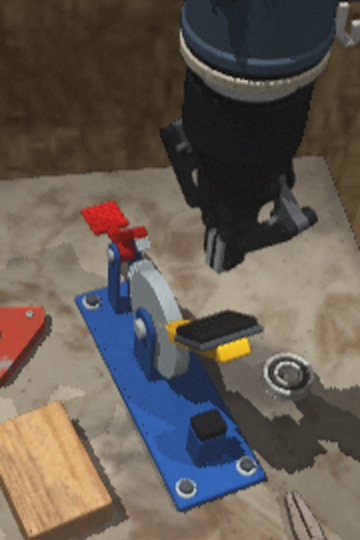

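```bash
python3 -m crank '[[[0,0,0],[0.2,0,2],1],[[0,0,0],[0.1,0,1.5],1],[[0,0,0],[0,0,0.5],1],[[0,0,0],[0,0,0.5],1],[[0,0,0],[0,0,0.5],1]]';python3 -c "
from h import *
to([.4294,.2246,.19])"
```

```text
time: 7.5
position: [0.4342, 0.224, 0.1919]
ee_rot: [-0.0, 1.0, 0.01, -0.0]
force: [0.6, -0.0, -0.1]
width: 0.0
t 7.5 pos [0.4342 0.224  0.1919] shift cm [-0.48 -0.07  0.19] F [ 0.6 -0.  -0.1] q [-0.08  0.4  -0.68  1.96  0.32  0.89 -0.91]
```

```bash
python3 -m crank '[[[0,0,0],[-0.3,-0.1,0.5],1],[[0,0,0],[-0.4,-0.1,0.5],1],[[0,0,0],[-0.4,-0.1,0.5],1],[[0,0,0],[-0.4,-0.1,0.5],1]]';python3 -c "
from h import *
to([.4294,.2246,.19])"; python3 -m crank '[[[0,0,0],[-0.4,-0.1,0.5],1],[[0,0,0],[-0.4,-0.1,0.5],1]]';python3 -c "
from h import *
to([.4294,.2246,.19])
show('scene','s5.png',(270,100,450,370),2)"
```

```text
time: 7.9
position: [0.4188, 0.2282, 0.1723]
ee_rot: [-0.0, 1.0, 0.01, 0.001]
force: [0.3, -0.4, 5.7]
width: -0.0003
t 7.9 pos [0.4188 0.2282 0.1723] shift cm [ 1.05  0.38 -1.77] F [ 0.3 -0.4  5.7] q [-0.11  0.41 -0.67  2.01  0.35  0.83 -0.96]
time: 8.1
position: [0.4107, 0.2302, 0.1623]
ee_rot: [-0.0, 1.0, 0.01, 0.001]
force: [-0.3, 0.4, 5.2]
width: -0.0002
t 8.1 pos [0.4107 0.2302 0.1623] shift cm [ 1.86  0.59 -2.77] F [-0.3  0.4  5.2] q [-0.13  0.42 -0.67  2.04  0.36  0.8  -0.99]
```

View pics/s5.png

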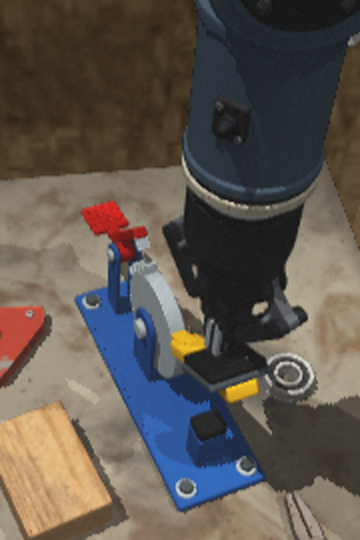

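The pad is turning freely under the fingertips at about 5 N. I'll carry on along the arc.

```bash
python3 -m crank '[[[0,0,0],[-0.4,-0.1,0.5],1],[[0,0,0],[-0.4,-0.1,0.5],1],[[0,0,0],[-0.3,-0.1,0.5],1],[[0,0,0],[-0.3,-0.1,0.5],1],[[0,0,0],[-0.3,-0.1,0.5],1]]'; python3 -m crank '[[[0,0,0],[-0.3,-0.1,0.5],1],[[0,0,0],[-0.3,0,0.5],1],[[0,0,0],[-0.2,0,0.5],1],[[0,0,0],[-0.2,0,0.5],1]]';python3 -c "
from h import *
to([.376,.238,.091])"
```

```text
time: 8.65
position: [0.3937, 0.2345, 0.1368]
ee_rot: [-0.0, 1.0, 0.01, 0.0]
force: [2.3, 1.1, 2.5]
width: -0.0002
time: 9.05
position: [0.3835, 0.2352, 0.1167]
ee_rot: [-0.0, 1.0, 0.01, 0.0]
force: [1.4, 1.3, 2.6]
width: 0.0002
t 9.05 pos [0.3835 0.2352 0.1167] shift cm [-0.75 -0.29  2.57] F [1.4 1.3 2.6] q [-0.21  0.46 -0.62  2.14  0.43  0.67 -1.11]
```

```bash
python3 -m crank '[[[0,0,0],[-0.2,-0.1,0.5],1],[[0,0,0],[-0.2,-0.1,0.5],1],[[0,0,0],[-0.1,-0.1,0.5],1],[[0,0,0],[-0.1,0,0.4],1]]'; python3 -m crank '[[[0,0,0],[0,0,0.3],1],[[0,0,0],[0,0,0.2],1]]';python3 -c "
from h import *
to([.376,.238,.091])"
```

```text
time: 9.45
position: [0.3772, 0.2374, 0.0975]
ee_rot: [0.001, 1.0, 0.01, -0.0]
force: [1.8, -1.1, 3.7]
width: -0.0002
time: 9.65
position: [0.3768, 0.2377, 0.0926]
ee_rot: [0.0, 1.0, 0.01, -0.001]
force: [-2.5, -0.8, 4.1]
width: 0.0002
t 9.65 pos [0.3768 0.2377 0.0926] shift cm [-0.08 -0.03  0.16] F [-2.5 -0.8  4.1] q [-0.25  0.49 -0.59  2.17  0.48  0.6  -1.17]
```

```bash
python3 -m crank '[[[0,0,0],[0,0,0.2],1],[[0,0,0],[0,0,0.2],1]]'; python3 -m crank '[[[0,0,0],[0,0,0.15],1],[[0,0,0],[0,0,0.1],1]]'
```

```text
time: 9.85
position: [0.3773, 0.238, 0.0904]
ee_rot: [0.0, 1.0, 0.01, 0.0]
force: [-14.2, -9.7, 66.7]
width: -0.0001
time: 10.05
position: [0.3773, 0.2381, 0.09]
ee_rot: [0.001, 1.0, 0.01, 0.002]
force: [-19.9, -13.8, 93.9]
width: 0.0007
```

The arm is at its stop: z = 0.090 and the force is climbing. I'll lift straight off.

```bash
python3 -m crank '[[[0,0,0],[0,0,-0.7],1],[[0,0,0],[0,0,-2],1],[[0,0,0],[0,0,-4],1],[[0,0,0],[0,0,-5],1],[[0,0,0],[0,0,-4],1]]'; python3 -m crank '[[[0,0,0],[-1,3,-2],1],[[0,0,0],[0,4,0],1],[[0,0,0],[0,4,0],1],[[0,0,0],[0,4,0],1],[[0,0,0],[0,0,0],1]]'; python3 -c "
from h import *
to([.376,.238,.091])
c=show('scene','s6.png',(270,170,450,370),3)
c=show('top','t6.png',(270,180,410,380),3);c['T']=np.array(c['T'])
f=[proj(c,[*(np.array([.5069,.2048])+s*np.array([-.969,.247])+w*np.array([.247,.969])),.091]) for s,w in((.116,.024),(.116,-.024),(.168,-.024),(.168,.024))]
print('pad expected in zoom',[((u-270)*3,(v-180)*3) for u,v in f])"
```

```text
time: 10.55
position: [0.3776, 0.2384, 0.2459]
ee_rot: [-0.001, 1.0, 0.01, 0.0]
force: [0.9, 0.1, -0.5]
width: 0.0
time: 11.05
position: [0.3705, 0.0828, 0.2633]
ee_rot: [0.001, 1.0, 0.006, -0.0]
force: [-0.3, -0.2, -0.8]
width: 0.0001
t 11.05 pos [0.3705 0.0828 0.2633] shift cm [  0.75 -15.56  17.19] F [-0.3 -0.2 -0.8] q [ 0.27  0.13 -0.69  2.07  0.1   0.97 -0.46]
pad expected in zoom [(np.float64(86.73988570464383), np.float64(467.33862491470757)), (np.float64(167.25670302161024), np.float64(494.7704424727267)), (np.float64(137.8676647157498), np.float64(584.0066008265256)), (np.float64(56.65232762624737), np.float64(556.0085237645629))]
```

View pics/s6.png

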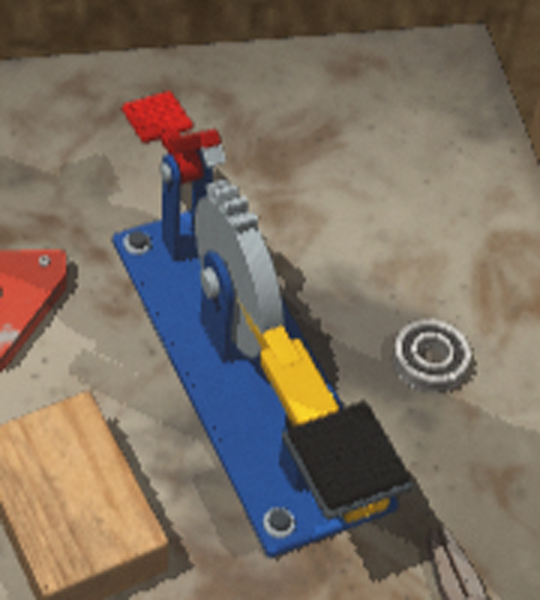

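View pics/t6.png

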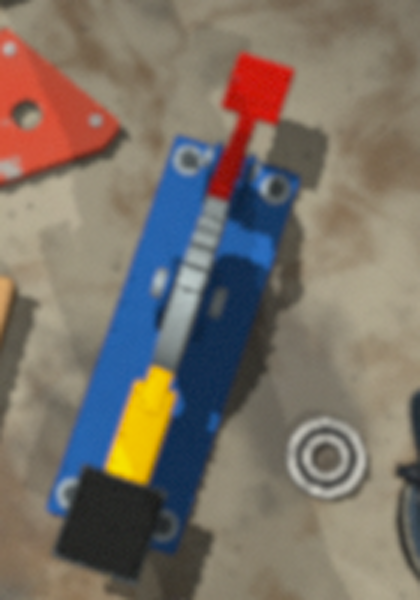

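The pad corners (86,467), (165,490), (135,580) and (55,555) match the predicted level position. The pawl stands clear, and the magnet, bearing and block haven't moved.

```bash
python3 -c "
from h import *
print(arm.hand_in(), read_state()['time'])"
```

```text
the job is handed in; nothing more can be done
the job is handed in; nothing more can be done
```

The work rest is folded flat with the pawl left released, and I handed the job in at about 11 s on the robot clock; no verdict came back.

- **Pawl:** With the fingers shut, I pressed the tab down against its stop. The force rose from about 5 N to about 54 N (vertical) at z = 0.086 m. I then lifted off, and the pictures showed the nose standing clear of the teeth.
- **Arm:** I pushed the pad along its arc with about 3–6 N until it met its stop at z = 0.090 m. The vertical force there peaked at about 94 N (roughly 97 N in all), which is harder than it needed to be but under the 120 N wrist limit.
- **Final check:** In the top picture the pad corners lie within a few zoomed pixels (about 1–2 px in the original picture) of where a level arm should put them. The pawl is still clear, and the wood block, bearing and magnet look unmoved. The gripper is well clear and touching nothing.

No check failed or disagreed.

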